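# Fasten a half bottle in its cradle and set the label scraper to it

## Robot

A 7-joint arm with a two-finger parallel gripper is mounted at the origin on a cart in front of the work surface, level with it; the furniture and walls round the work are solid. World frame = base frame: x ahead of the robot, y to its left, z up, the work surface at z = 0. Lengths are in m, angles in rad, forces in N, time in s.
With the tool pointing down it reaches from about 0.425 to 0.875 m from the base axis. Payload 4.7 kg.
Tool frame: the origin (TCP) lies at the very end of the fingers, on their centre line; the grasp point (between the pads) lies 19 mm behind it; z points along the fingers, y is the line along which they close (so a half turn about z gives the same grasp; the last joint's range is limited). The gripper opens to 87 mm and grips with 3 to 60 N. Pads are 19 mm wide; open, the fingers measure 117 mm over their backs; the gripper's body (75 mm by 190 mm) begins 51 mm behind the grasp point.
Start: joints at [-1.257, 0.321, -0.07, 1.45, 0.023, 1.371, -0.057], TCP at [0.192, 0.621, 0.187] pointing down, gripper open.
Joint ranges: [-2.86, 2.86], [-0.3, 2.09], [-1.38, 1.24], [0.06, 2.45], [-1.56, 4.7], [0.09, 2.05], [-2.69, 2.69]. Speed limits (rad/s): [2.57, 2.57, 3.14, 3.14, 3.14, 3.14, 3.14].

## Interface

Orientations are given as a rotation vector (axis times angle).
In Python, from bench import ctrl, vision gives the robot as it stands.
- The arm moves only by the tool jog_arm, never from a script. Its argument "increments" is a list of rows, each an object of numbers: "tx", "ty", "tz": the shift along the tool's x, y, z in mm; "wx", "wy", "wz": the turn, a rotation vector about the tool's x, y, z in rad; "gripper": the opening, from 0 (shut) to 1 (fully open). In form: [{"tx": .., "ty": .., "tz": .., "wx": .., "wy": .., "wz": .., "gripper": ..}, ...]. A call has exactly 5 rows; each row is the pose to reach, as a shift and turn from the pose commanded when the call began, along the tool's axes at that moment; what a row does not reach only later rows make up. A row lasts 1/12 s, in which the tool goes at most 41.7 mm and 7.16 degrees, less where a joint would pass 70% of its speed; a pose out of reach is approached as far as the arm can. A call with a gripper value outside its range is refused whole. The fingers move at their own pace and stop on an object; "grip_force" is the grip in N (left out, the last holds). Time passes only in rows, so rows that repeat a pose let the fingers close, or fill a call up. It gives the time, the measured TCP pose, the force, the opening and the grip force at its end, in the units of the state.
- ctrl.get_state(): the state, without advancing time (a new reading comes with each control period).
- vision.get_image(name): name is "scene" or "top"; returns a dict with "color" (420x560x3 uint8, blue, green, red), "fx", "fy", "cx", "cy" (pixels), "extrinsics" (4x4, takes a point from world to camera coordinates). Camera axes: x right, y down, z forward; pixel columns grow to the right and rows downward; lengths in m; the calibration is good to about 2 mm. A picture is of the moment at which its call begins. There is no depth.
- ctrl.close_job(): hands the job in; it is judged then, once.
Trained networks look in the newest picture that a camera, given by its name, has taken for a name from the list of things; names that differ only in an ending like _2 or _b are one class to them, and where a whole thing is asked for, a point or a joint stands for the part that bears it (a point fixed in the world has none). Each returns a list of dicts, best first, with "conf" (0 to 1); they miss things now and then, are a little off and sometimes report something else, mostly with a low value. They report only what shows in the picture. A call takes as long as a camera call.
- vision.spot_in(camera, thing): "bbox" ([left, top, right, bottom] in pixels, round what is visible of it).
The state is a dict: "time": time; "joint_positions": joint angles; "qd": joint speeds; "joint_torque": joint torques, N m; "position": TCP position; "tool_rot": TCP orientation; "ft_force": force on the tool from outside, world axes, zero at the start; "torque": the same for the moment, N m; "grip_width": opening from 0.0 (shut) to 1.0 (fully open); "grip_force": force on a finger pad.
Only numpy, scipy, OpenCV 4.12 (cv2) and the standard library are available. Lean on these libraries where they do the work, as an engineer would, in place of code of your own. Each camera call takes 0.05 s, during which the arm holds its last target. There are 200 camera calls.

## Task

Fasten the bottle that lies in the wooden cradle: swing the steel hasp over its neck until it lies fully down over its staple. Then take the long plastic label scraper, which lies beside the brush at the right of the table, by its handle and set the middle of its blade on the label's edge nearest the neck, ready to push towards the bottle's base: blade level and square across the bottle, handle rising over the neck at about 30 degrees to the glass. Finish while holding it there with a light press of a few newtons, not letting go, and leave the other things on the table where they are.

Things in the scene. Friction and masses are not known exactly. Their poses are not given: they have to be found in the camera images.
- cradle: Fixed wooden cradle: base 226 x 112 x 12 mm with a V trough for the bottle, an end stop 75 mm high at its far end (+x) and at the near end (-x) a yoke of two cheeks, 124 mm wide, 76 mm high, the bottle's neck between them. Origin on the table under the bottle's axis (which is 62 mm up); x runs level along the bottle from neck to base (about away from the robot), y to its left, z up.
- neck_hasp (a joint): Steel hasp hinged on the yoke's right (-y) cheek, swinging about the cradle's x axis over the neck to the left. 0 = closed, level; 1.57 = upright; more = leaning away to the right (starts at 1.7 to 2.1, stop at 2.15 rad). Stiff hinge: stays where left, moves with about 1 N at the end. Strap 26 mm wide, 3 mm thick, reaching 119 mm from the pin; top 1 mm above the pin when closed.
- hasp_pin (a point): Middle of the hasp's hinge pin, 79 mm above the table, at x = -75, y = -46 mm of the cradle. The closed hasp runs from here along the cradle's +y. Room to press it down lies 30 to 70 mm from the pin, over the neck.
- hasp_tab (a point): Point on the hasp near its free end, 112 mm from the pin, on the face that is the upper one when closed; moves with the hasp. Just beyond it, at 118 mm, a finger tab stands 14 mm out from that face.
- staple (a point): Foot of the staple on the yoke's left cheek, 77 mm above the table. The staple is a wire loop 18 mm long, 17 mm high; it comes through the closed hasp's slot (73 to 105 mm from the pin) and stands 14 mm above the strap there.
- bottle: Loose green-brown glass half bottle, 62 mm across, 232 mm long, 0.25 to 0.5 kg, lying in the trough, base 1 to 7 mm from the end stop, neck towards the robot. Origin at the middle of its base; its z axis runs level from base to neck. The straight body is 129 mm long, its top line 93 mm above the table; the neck is 28 mm across.
- label_edge (a point): The marked spot: the middle of the ragged edge, nearest the neck, of the paper left of the label. It lies on the glass on the bottle's top line, 99 mm from the base, 93 mm above the table.
- scraper: Loose plastic label scraper, 186 x 35 x 13 mm, 22 to 37 g, flat at the robot's right, beside the brush. Origin under its middle; x runs from handle to blade (at the start about away from the robot), y across, z up. Handle x = -93 to +30 mm: 25 to 30 mm wide, 12 mm thick, rounded sides widest 8 mm up; from there it thins to the 35 mm wide blade with its straight edge at x = +93 mm.
- blade_edge (a point): Middle of the scraper's blade edge, on its x axis at +93 mm, at the underside.
- bottle_brush: Bystander: slim brush with plastic back, 180 x 36 x 36 mm, lying beside the scraper, about parallel with it; the two may be in either place.
- clear_bottle: Bystander: clear half bottle, 60 mm across, 240 mm high, standing at the back right.
- red_bottle: Bystander: green half bottle with a capsule on its neck, 60 mm across, 240 mm high, standing at the back right.
- tape_roll: Bystander: roll of masking tape, 100 mm across, 25 mm high, lying between cradle and scraper.
- razor_scraper: Bystander: short, wide razor scraper, 116 x 38 x 15 mm, lying at the left; not the one to use.
- standing_cork: Bystander: cork standing on end, 24 mm across, 46 mm high, near the table's front edge.
- lying_cork: Bystander: cork lying down, 42 x 24 mm, in front of the large fixed tub, whose rim, 0.29 m high, reaches forward to x = 0.61 m between y = -0.1 and 0.2 m (world); keep gripper and wrist in front of it.

How it is judged:
On the way, in this order (a step that is already met when the one before it is completed fails the run):
1. the hasp lies closed over its staple (value of joint neck_hasp below 0.06 rad), for 0.2 s.
2. the blade is set on the label's edge (contact force between scraper and bottle above 0.8 N and distance between blade_edge and label_edge below 0.01 m), for 0.2 s.
At the end, for the whole second after the job is handed in: Hasp closed within 0.06 rad; scraper in the fingers by its handle, blade middle within 10 mm of the label edge's middle, pressing the bottle with 0.8 to 12 N, 18 to 42 deg to the glass, handle on the neck side, level and square within 15 deg, touching no cradle, still; bottle moved under 15 mm (all of step 2 and value of joint neck_hasp below 0.06 rad and contact force between scraper and bottle below 12 N and angle between scraper's own x axis and vertical between 1.885 and 2.304 rad and angle between scraper's own y axis and vertical between 1.309 and 1.833 rad and angle between the y axis of scraper and the z axis of bottle, either way round above 1.309 rad and z of scraper in the frame of bottle above 0.14 m and contact force between the fingers and scraper above 2 N and x of the grasp point in the frame of scraper below 0.045 m and height (world z) of scraper above 0.1 m and contact force between scraper and cradle below 0.3 N and linear speed of scraper below 0.02 m/s and distance of bottle from where it was at the start of the episode below 0.015 m); the arm keeps its last pose, push and grip.
It fails at once if the scraper touches the bottle before the hasp is closed (contact force between scraper and bottle above 0.5 N and value of joint neck_hasp above 0.15 rad).
It fails at once if the scraper is pressed hard (over 25 N) on the bottle (contact force between scraper and bottle above 25 N).
It fails at once if a bystander is shifted by over 30 mm (distance of any of bottle_brush, clear_bottle, red_bottle, tape_roll, razor_scraper, standing_cork, lying_cork from where it was at the start of the episode above 0.03 m).
It fails at once if a standing bottle or the standing cork is tipped (angle between any of clear_bottle, red_bottle, standing_cork's own z axis and vertical above 0.5 rad).
It also fails if it takes over 70 s, if anything falls off the work surface, if the arm or the gripper's body presses on something with over 40 N, if the wrist force passes 120 N, or if a joint passes its speed limit or range.

## Working session

There is one attempt and no reset: what is moved stays moved. The work goes in short steps, Python scripts to look and compute and a tool call to move; the robot and the scene stay as the last step left them, time stands still between calls to the robot, and variables do not carry over. Pictures are saved under pics/ and viewed, at most 11 in all, crops included, and the job is handed in when it is done.

Besides the shell and the picture viewer there is one more tool, called after "Request:" as name([rows], argument=value, ...), one row to a line, values as JSON. jog_arm: Moves the arm, as the interface text tells. Its arguments: {"type":"object","properties":{"increments":{"type":"array"},"grip_force":{"type":"number"}},"required":["increments"]}

```bash
ls; mkdir -p pics; cat > h.py <<'E'
import numpy as np, cv2
from scipy.spatial.transform import Rotation as R
from bench import ctrl, vision
def ray(im,u,v):
    E=np.array(im["extrinsics"]);d=np.array([(u-im["cx"])/im["fx"],(v-im["cy"])/im["fy"],1]);Rm=E[:3,:3]
    return -Rm.T@E[:3,3],Rm.T@d
def at_z(im,u,v,z):
    o,d=ray(im,u,v);return o+d*(z-o[2])/d[2]
def proj(im,p):
    E=np.array(im["extrinsics"]);c=E[:3,:3]@np.array(p)+E[:3,3]
    return im["fx"]*c[0]/c[2]+im["cx"],im["fy"]*c[1]/c[2]+im["cy"]
def rel(p,rot):
    """shift(mm)/turn from the current pose to world pose, tool axes"""
    s=ctrl.get_state();R0=R.from_rotvec(s["tool_rot"])
    return (R0.inv().apply(np.array(p)-s["position"])*1000).round(1),(R0.inv()*rot).as_rotvec().round(3)
E
python3 - <<'E'
from h import *
s=ctrl.get_state();print(s)
for c in("scene","top"):
    im=vision.get_image(c);cv2.imwrite(f"pics/{c}0.png",im["color"])
    print(c,im["fx"],np.array(im["extrinsics"]).round(3).tolist())
    for t in("cradle","neck_hasp","hasp_pin","hasp_tab","staple","bottle","label_edge","scraper","blade_edge","bottle_brush","tape_roll"):
        print(t,[(np.round(d["bbox"]).tolist(),round(d["conf"],2)) for d in vision.spot_in(c,t)[:2]])
E
```

```text
pics
{'time': 0.0, 'joint_positions': array([-1.25690077,  0.32182791, -0.07008162,  1.45166444,  0.02261118,
        1.37076057, -0.05692097]), 'qd': array([-1.95563942e-03,  4.04739448e-04, -2.40747274e-04, -6.20075569e-04,
       -7.20126988e-04, -4.13892262e-05,  1.49918209e-03]), 'joint_torque': array([-3.92361089e-04, -4.91282845e+01, -4.04031146e-01, -3.12536752e+01,
       -6.39715372e-02,  4.37125191e-02,  1.63965565e-04]), 'position': array([0.19183973, 0.62041524, 0.18626364]), 'tool_rot': array([-4.69116786e-01, -3.10619382e+00,  2.92986714e-03]), 'ft_force': array([-0.06094366,  0.85265068, -0.56263064]), 'torque': array([-0.0113737 ,  0.01816387,  0.0072128 ]), 'grip_force': 0.0, 'grip_width': 1.004054491732008}
scene 427.07208370023017 [[-0.905, -0.425, 0.018, 0.575], [-0.235, 0.464, -0.854, 0.17], [0.354, -0.778, -0.519, 1.454], [0.0, 0.0, 0.0, 1.0]]
cradle [([212.0, 205.0, 295.0, 277.0], 0.76)]
neck_hasp [([278.0, 204.0, 292.0, 241.0], 0.74)]
hasp_pin [([210.0, 204.0, 289.0, 278.0], 0.81), ([289.0, 195.0, 330.0, 212.0], 0.28)]
hasp_tab [([278.0, 204.0, 292.0, 238.0],
[... 506 characters left out ...]
], [0.113, 0.006, -0.994, 1.448], [0.0, 0.0, 0.0, 1.0]]
cradle [([179.0, 173.0, 230.0, 255.0], 0.65), ([345.0, 204.0, 355.0, 263.0], 0.61)]
neck_hasp [([216.0, 243.0, 231.0, 252.0], 0.61), ([175.0, 173.0, 230.0, 255.0], 0.25)]
hasp_pin [([177.0, 173.0, 227.0, 256.0], 0.82)]
hasp_tab [([216.0, 244.0, 231.0, 252.0], 0.41)]
staple [([178.0, 171.0, 232.0, 255.0], 0.85)]
bottle [([192.0, 182.0, 219.0, 267.0], 0.98)]
label_edge [([192.0, 178.0, 219.0, 264.0], 0.63)]
scraper [([344.0, 203.0, 358.0, 263.0], 0.61)]
blade_edge [([343.0, 199.0, 360.0, 265.0], 0.59), ([247.0, 255.0, 258.0, 262.0], 0.42)]
bottle_brush [([388.0, 198.0, 402.0, 261.0], 0.63)]
tape_roll [([266.0, 218.0, 301.0, 253.0], 0.87)]
```

```bash
python3 - <<'E'
import cv2
a=cv2.imread("pics/top0.png");b=cv2.imread("pics/scene0.png")
cv2.imwrite("pics/topc.png",cv2.resize(a[160:280,160:420],None,fx=3,fy=3,interpolation=cv2.INTER_CUBIC))
cv2.imwrite("pics/topcr.png",cv2.resize(a[165:270,170:240],None,fx=5.5,fy=5.5,interpolation=cv2.INTER_CUBIC))
cv2.imwrite("pics/scc.png",cv2.resize(b[165:285,200:340],None,fx=4.9,fy=4.9,interpolation=cv2.INTER_CUBIC))
E
```

```text
(no output)
```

View pics/topc.png

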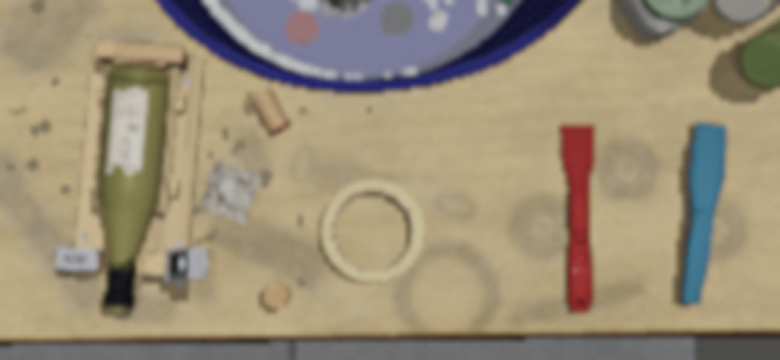

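View pics/topcr.png

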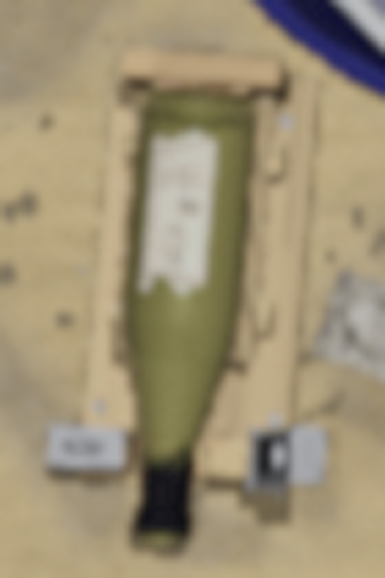

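View pics/scc.png

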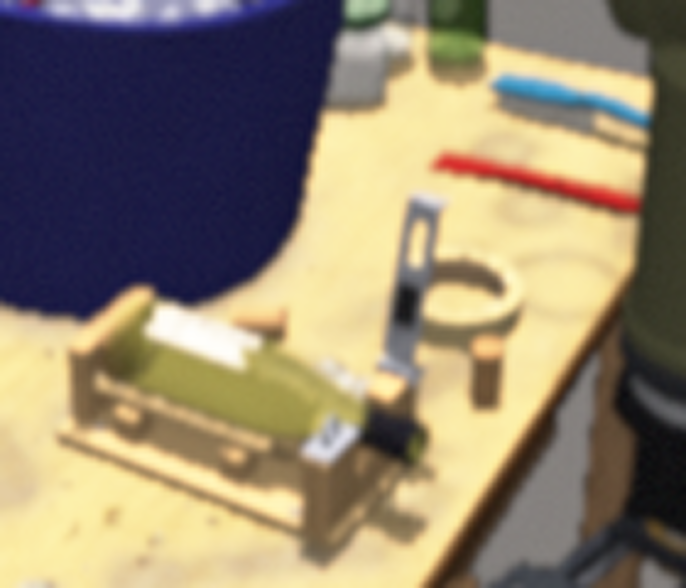

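```bash
python3 - <<'E'
from h import *
im=vision.get_image("top");sc=vision.get_image("scene")
T=lambda x,y:(x/5.5+170-.4,y/5.5+165-.4)
f=lambda n,x,y,z:print(n,at_z(im,*T(x,y),z).round(4))
f("label",176,287,.093);f("stapleplate L",47,450,.077);f("R",125,450,.077);f("stplate mid",85,450,.077)
f("stop L",120,70,.075);f("stop R",287,72,.075);f("stop front L",120,90,.075);f("stop front R",287,90,.075)
f("body L",134,230,.062);f("body R",246,230,.062);f("body L0",142,110,.062);f("R0",254,110,.062)
f("neck end",160,530,.062);f("neck L",147,480,.062);f("neck R",191,480,.062)
S=lambda x,y:(x/3+160-.3,y/3+160-.3)
g=lambda n,x,y,z:print(n,at_z(im,*S(x,y),z).round(4))
g("blade L",561,126,.002);g("blade R",594,126,.002);g("blade mid",577,126,.002);g("handle end",580,309,.008)
g("handle 1/3",580,270,.008); g("hL",569,270,.008);g("hR",592,270,.008)
g("tape",373,230,.025)
C=lambda x,y:(x/4.9+200-.4,y/4.9+165-.4)
h=lambda n,x,y,z:print(n,at_z(sc,*C(x,y),z).round(4))
h("sc label",252,352,.093);h("sc stapleplate",330,437,.077);h("tip",428,200,.19)
h("sc blade",437,162,.002)
print("cam",ray(im,0,0)[0],ray(sc,0,0)[0])
E
```

```text
label [0.5697 0.2854 0.093 ]
stapleplate L [0.489 0.353 0.077]
R [0.4885 0.3133 0.077 ]
stplate mid [0.4888 0.3336 0.077 ]
stop L [0.6845 0.317  0.075 ]
stop R [0.6823 0.2307 0.075 ]
stop front L [0.674  0.3169 0.075 ]
stop front R [0.6729 0.2307 0.075 ]
body L [0.6028 0.3114 0.062 ]
body R [0.602  0.2534 0.062 ]
body L0 [0.6656 0.3075 0.062 ]
R0 [0.6648 0.2492 0.062 ]
neck end [0.4481 0.2975 0.062 ]
neck L [0.4737 0.3043 0.062 ]
neck R [0.4734 0.2817 0.062 ]
blade L [ 0.618  -0.1323  0.002 ]
blade R [ 0.6176 -0.1648  0.002 ]
blade mid [ 0.6178 -0.1481  0.002 ]
handle end [ 0.4381 -0.1444  0.008 ]
handle 1/3 [ 0.4758 -0.1456  0.008 ]
hL [ 0.476  -0.1349  0.008 ]
hR [ 0.4757 -0.1573  0.008 ]
tape [0.5164 0.0555 0.025 ]
sc label [0.5694 0.292  0.093 ]
sc stapleplate [0.4926 0.3329 0.077 ]
tip [0.4821 0.2106 0.19  ]
sc blade [ 0.6175 -0.1424  0.002 ]
cam [0.42828115 0.09383797 1.5061485 ] [0.0454366  1.29580304 0.88937966]
```

The red piece is the label scraper: blade edge near top (352,202), handle end near (353,263). The blue one is the brush. The bottle points slightly left towards the robot, with the label edge near top (202,217). The hasp leans right, its tip near scene (287,206).

```bash
cat >> h.py <<'E'
def down(yaw): return R.from_euler("z",yaw)*R.from_matrix(np.array([[-1,0,0],[0,1,0],[0,0,-1.]]))
E
python3 - <<'E'
from h import *
print(rel([.192,.62,.30],down(-.075)))
E
```

```text
(array([  -0.3,   -1. , -112.6]), array([ 0.   ,  0.   , -0.225]))
```

Request:
jog_arm([
  {"tz":-40,"wz":-0.1,"gripper":0},
  {"tz":-80,"wz":-0.2},
  {"tz":-113,"wz":-0.225},
  {"tz":-113,"wz":-0.225},
  {"tz":-113,"wz":-0.225},
], grip_force=20)

```text
validation failed for argument at $.in...
```

```bash
python3 - <<'E'
from h import *
print(rel([.481,.15,.30],down(-.075)))
E
```

```text
(array([-415.2, -364.7, -112.6]), array([ 0.   ,  0.   , -0.225]))
```

Request:
jog_arm([
  {"tx":0,"ty":0,"tz":-40,"wx":0,"wy":0,"wz":-0.1,"gripper":0},
  {"tx":0,"ty":0,"tz":-80,"wx":0,"wy":0,"wz":-0.2,"gripper":0},
  {"tx":0,"ty":0,"tz":-113,"wx":0,"wy":0,"wz":-0.225,"gripper":0},
  {"tx":0,"ty":0,"tz":-113,"wx":0,"wy":0,"wz":-0.225,"gripper":0},
  {"tx":0,"ty":0,"tz":-113,"wx":0,"wy":0,"wz":-0.225,"gripper":0},
], grip_force=20)

```text
time: 1.72
position: [0.1923, 0.6223, 0.3036]
tool_rot: [0.118, 3.138, 0.009]
ft_force: [-0.7, 0.3, 0.2]
grip_width: 0.707
grip_force: 0.0
```

```bash
python3 - <<'E'
from h import *
print(rel([.481,.15,.30],down(-.075)))
E
```

```text
(array([-323.3, -449.4,    1.4]), array([0.006, 0.001, 0.   ]))
```

Request:
jog_arm([
  {"tx":-24,"ty":-33,"tz":0,"wx":0,"wy":0,"wz":0,"gripper":0},
  {"tx":-48,"ty":-66,"tz":0,"wx":0,"wy":0,"wz":0,"gripper":0},
  {"tx":-72,"ty":-99,"tz":0,"wx":0,"wy":0,"wz":0,"gripper":0},
  {"tx":-96,"ty":-132,"tz":0,"wx":0,"wy":0,"wz":0,"gripper":0},
  {"tx":-120,"ty":-165,"tz":0,"wx":0,"wy":0,"wz":0,"gripper":0},
])

```text
time: 2.13
position: [0.2997, 0.4451, 0.2988]
tool_rot: [-0.118, -3.138, 0.003]
ft_force: [1.3, 1.2, 0.2]
grip_width: 0.326
grip_force: 0.0
```

Request:
jog_arm([
  {"tx":-24,"ty":-33,"tz":0,"wx":0,"wy":0,"wz":0,"gripper":0},
  {"tx":-48,"ty":-66,"tz":0,"wx":0,"wy":0,"wz":0,"gripper":0},
  {"tx":-72,"ty":-99,"tz":0,"wx":0,"wy":0,"wz":0,"gripper":0},
  {"tx":-96,"ty":-132,"tz":0,"wx":0,"wy":0,"wz":0,"gripper":0},
  {"tx":-120,"ty":-165,"tz":0,"wx":0,"wy":0,"wz":0,"gripper":0},
])

```text
time: 2.55
position: [0.4068, 0.2717, 0.2991]
tool_rot: [-0.118, -3.138, 0.002]
ft_force: [0.6, 0.6, 1.3]
grip_width: 0.023
grip_force: 0.0
```

Request:
jog_arm([
  {"tx":-24,"ty":-33,"tz":0,"wx":0,"wy":0,"wz":0,"gripper":0},
  {"tx":-48,"ty":-66,"tz":0,"wx":0,"wy":0,"wz":0,"gripper":0},
  {"tx":-72,"ty":-99,"tz":0,"wx":0,"wy":0,"wz":0,"gripper":0},
  {"tx":-83,"ty":-120,"tz":0,"wx":0,"wy":0,"wz":0,"gripper":0},
  {"tx":-83,"ty":-120,"tz":0,"wx":0,"wy":0,"wz":0,"gripper":0},
])

```text
time: 2.97
position: [0.4824, 0.1407, 0.2992]
tool_rot: [-0.135, -3.138, 0.005]
ft_force: [-0.6, -1.2, -0.8]
grip_width: 0.002
grip_force: 0.0
```

```bash
python3 - <<'E'
from h import *
print(rel([.478,.15,.15],down(-.075)))
im=vision.get_image("scene");cv2.imwrite("pics/s1.png",cv2.resize(im["color"][90:290,190:360],None,fx=3.5,fy=3))
for c in("scene","top"):
    im=vision.get_image(c)
    for t in("neck_hasp","hasp_tab"):print(c,t,[(np.round(d["bbox"]).tolist(),round(d["conf"],2)) for d in vision.spot_in(c,t)[:2]])
    for th in(1.7,1.9,2.1):
        for e in(-.013,.013):
            y=R.from_euler("z",-.075).apply([e,.119*np.cos(th),.119*np.sin(th)]);print(th,e,np.round(proj(im,np.array([.4824,.2446,.079])+y),1))
    print(np.round(proj(im,[.4824,.2446,.079]),1))
E
```

```text
(array([  5.1,   9.4, 149.2]), array([-0.003, -0.   , -0.011]))
scene neck_hasp [([278.0, 205.0, 288.0, 242.0], 0.82), ([214.0, 202.0, 290.0, 279.0], 0.34)]
scene hasp_tab [([278.0, 204.0, 288.0, 238.0], 0.58)]
1.7 -0.013 [288.6 207.4]
1.7 0.013 [281.3 205.2]
1.9 -0.013 [291.9 205.6]
1.9 0.013 [284.7 203.5]
2.1 -0.013 [294.8 205.3]
2.1 0.013 [287.6 203.2]
[281.4 239.3]
top neck_hasp [([192.0, 178.0, 222.0, 264.0], 0.36)]
top hasp_tab [([406.0, 159.0, 446.0, 192.0], 0.19)]
1.7 -0.013 [217.6 252. ]
1.7 0.013 [218.3 241.9]
1.9 -0.013 [226.8 252.7]
1.9 0.013 [227.5 242.5]
2.1 -0.013 [235.5 253.3]
2.1 0.013 [236.2 243.2]
[216.8 248.3]
```

Request:
jog_arm([
  {"tx":4,"ty":4,"tz":40,"wx":0,"wy":0,"wz":0,"gripper":0},
  {"tx":4,"ty":4,"tz":80,"wx":0,"wy":0,"wz":0,"gripper":0},
  {"tx":4,"ty":4,"tz":120,"wx":0,"wy":0,"wz":0,"gripper":0},
  {"tx":4,"ty":4,"tz":152,"wx":0,"wy":0,"wz":0,"gripper":0},
  {"tx":4,"ty":4,"tz":152,"wx":0,"wy":0,"wz":0,"gripper":0},
])

```text
time: 3.73
position: [0.4714, 0.1515, 0.1417]
tool_rot: [-0.114, -3.129, 0.009]
ft_force: [-1.5, -1.3, -1.0]
grip_width: 0.004
grip_force: 0.0
```

```bash
python3 - <<'E'
from h import *
print(rel([.4815,.230,.145],down(-.075)),rel([.4835,.257,.145],down(-.075)))
E
```

```text
(array([-4.3, 79. , -3.8]), array([-0.006, -0.011,  0.002])) (array([ -4.3, 106.1,  -4. ]), array([-0.006, -0.011,  0.002]))
```

Request:
jog_arm([
  {"tx":-4,"ty":25,"tz":-4,"wx":0,"wy":0,"wz":0,"gripper":0},
  {"tx":-4,"ty":45,"tz":-4,"wx":0,"wy":0,"wz":0,"gripper":0},
  {"tx":-4,"ty":62,"tz":-4,"wx":0,"wy":0,"wz":0,"gripper":0},
  {"tx":-4,"ty":79,"tz":-4,"wx":0,"wy":0,"wz":0,"gripper":0},
  {"tx":-4,"ty":95,"tz":-2,"wx":0,"wy":0,"wz":0,"gripper":0},
])

```text
time: 4.15
position: [0.4885, 0.249, 0.1519]
tool_rot: [0.116, 3.138, 0.002]
ft_force: [-0.4, -0.7, 1.1]
grip_width: 0.003
grip_force: 0.3
```

```bash
python3 - <<'E'
from h import *
print(ctrl.get_state()["position"],ctrl.get_state()["ft_force"])
for y,z in((.2625,.136),(.276,.126),(.286,.1125),(.293,.097),(.295,.08)): print(rel([.484,y,z],down(-.075)))
E
```

```text
[0.48852326 0.24898626 0.15191535] [-0.4348851  -0.7172563   1.11452429]
(array([ 5.5, 13.1, 15.9]), array([0.001, 0.002, 0.001]))
(array([ 6.6, 26.6, 25.9]), array([0.001, 0.002, 0.001]))
(array([ 7.3, 36.5, 39.5]), array([0.001, 0.002, 0.001]))
(array([ 7.9, 43.5, 55. ]), array([0.001, 0.002, 0.001]))
(array([ 8. , 45.5, 72. ]), array([0.001, 0.002, 0.001]))
```

Request:
jog_arm([
  {"tx":3,"ty":15,"tz":13,"wx":0,"wy":0,"wz":0,"gripper":0},
  {"tx":3,"ty":28,"tz":23,"wx":0,"wy":0,"wz":0,"gripper":0},
  {"tx":3,"ty":38,"tz":36,"wx":0,"wy":0,"wz":0,"gripper":0},
  {"tx":3,"ty":45,"tz":51,"wx":0,"wy":0,"wz":0,"gripper":0},
  {"tx":3,"ty":47,"tz":62,"wx":0,"wy":0,"wz":0,"gripper":0},
])

```text
time: 4.57
position: [0.4871, 0.295, 0.0856]
tool_rot: [-0.115, -3.137, 0.002]
ft_force: [-1.1, -0.8, 0.2]
grip_width: 0.005
grip_force: 0.3
```

```bash
python3 - <<'E'
from h import *
im=vision.get_image("scene");cv2.imwrite("pics/s2.png",cv2.resize(im["color"][120:290,200:350],None,fx=4,fy=3.5))
print(ctrl.get_state()["position"],ctrl.get_state()["ft_force"],rel([.484,.295,.077],down(-.075)))
E
```

```text
[0.48592    0.29373612 0.08360748] [-0.54416903 -0.1588768  -1.36781038] (array([2. , 1.1, 6.6]), array([-0.004, -0.005,  0.002]))
```

View pics/s2.png

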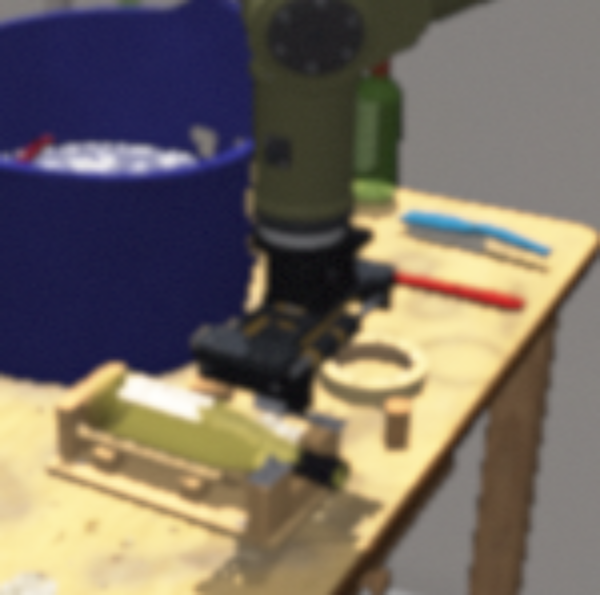

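The picture shows the fingers over the neck near (295,400) in the crop, between the hinge at (335,425) and the staple plate at (270,470). The strap can't be made out, so I'll press down and check by force.

Request:
jog_arm([
  {"tx":2,"ty":1,"tz":2,"wx":0,"wy":0,"wz":0,"gripper":0},
  {"tx":2,"ty":1,"tz":4,"wx":0,"wy":0,"wz":0,"gripper":0},
  {"tx":2,"ty":1,"tz":6,"wx":0,"wy":0,"wz":0,"gripper":0},
  {"tx":2,"ty":1,"tz":7,"wx":0,"wy":0,"wz":0,"gripper":0},
  {"tx":2,"ty":1,"tz":7,"wx":0,"wy":0,"wz":0,"gripper":0},
])

```text
time: 5.03
position: [0.4869, 0.2949, 0.0819]
tool_rot: [0.118, 3.138, 0.001]
ft_force: [-0.4, -0.6, 0.5]
grip_width: 0.009
grip_force: 0.0
```

Request:
jog_arm([
  {"tx":0,"ty":0,"tz":2,"wx":0,"wy":0,"wz":0,"gripper":0},
  {"tx":0,"ty":0,"tz":4,"wx":0,"wy":0,"wz":0,"gripper":0},
  {"tx":0,"ty":0,"tz":5,"wx":0,"wy":0,"wz":0,"gripper":0},
  {"tx":0,"ty":0,"tz":5,"wx":0,"wy":0,"wz":0,"gripper":0},
  {"tx":0,"ty":0,"tz":5,"wx":0,"wy":0,"wz":0,"gripper":0},
])

```text
time: 5.45
position: [0.4864, 0.295, 0.0763]
tool_rot: [-0.118, -3.139, 0.0]
ft_force: [-0.0, -0.3, 0.6]
grip_width: 0.01
grip_force: 0.0
```

Request:
jog_arm([
  {"tx":0,"ty":0,"tz":1,"wx":0,"wy":0,"wz":0,"gripper":0},
  {"tx":0,"ty":0,"tz":2,"wx":0,"wy":0,"wz":0,"gripper":0},
  {"tx":0,"ty":0,"tz":3,"wx":0,"wy":0,"wz":0,"gripper":0},
  {"tx":0,"ty":0,"tz":3,"wx":0,"wy":0,"wz":0,"gripper":0},
  {"tx":0,"ty":0,"tz":3,"wx":0,"wy":0,"wz":0,"gripper":0},
])

```text
time: 5.87
position: [0.4864, 0.295, 0.0732]
tool_rot: [-0.117, -3.139, 0.0]
ft_force: [0.7, -0.5, -0.1]
grip_width: 0.005
grip_force: 0.0
```

```bash
python3 - <<'E'
from h import *
im=vision.get_image("scene");cv2.imwrite("pics/s3.png",cv2.resize(im["color"][190:290,200:310],None,fx=6,fy=6,interpolation=cv2.INTER_CUBIC))
s=ctrl.get_state();print(s["position"],s["ft_force"],s["joint_torque"].round(1));print(proj(im,s["position"]))
for c in("scene","top"):
    im=vision.get_image(c)
    for t in("neck_hasp","hasp_tab"):print(c,t,[(np.round(d["bbox"]).tolist(),round(d["conf"],2)) for d in vision.spot_in(c,t)[:2]])
E
```

```text
[0.48640813 0.29501348 0.07325306] [-0.99992933 -0.05154495  0.03232421] [ -0.  -40.3   2.1 -28.5  -0.    0.1   0. ]
(np.float64(273.8244611108803), np.float64(248.7497182119655))
scene neck_hasp []
scene hasp_tab [([219.0, 228.0, 287.0, 261.0], 0.68)]
top neck_hasp []
top hasp_tab []
```

View pics/s3.png

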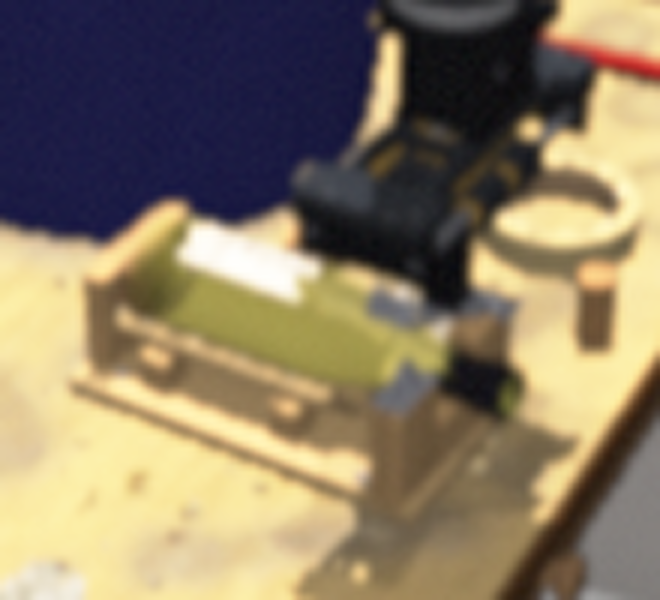

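The gripper is at about (440,290) in the crop, but no strap shows across the neck at (440,350) and no force builds up. I'll check the top view against the start picture.

```bash
python3 - <<'E'
from h import *
im=vision.get_image("top");sc=vision.get_image("scene")
a=cv2.imread("pics/top0.png");b=cv2.imread("pics/scene0.png")
p=ctrl.get_state()["position"]
up=lambda i,y,x,w,h,f:cv2.resize(i[y:y+h,x:x+w],(int(w*f),int(h*f)),interpolation=cv2.INTER_LANCZOS4)
o=np.vstack([np.hstack([up(b,195,245,66,50,6),up(sc["color"],195,245,66,50,6)]),np.hstack([up(a,215,170,66,50,6),up(im["color"],215,170,66,50,6)])])
cv2.imwrite("pics/cmp.png",o)
print(proj(im,p),proj(sc,p),proj(im,[.4824,.2446,.079]))
E
```

```text
(np.float64(199.01255452596857), np.float64(247.12348624885618)) (np.float64(273.79044379773046), np.float64(248.73068536189044)) (np.float64(216.84535466257165), np.float64(248.27698320929616))
```

View pics/cmp.png

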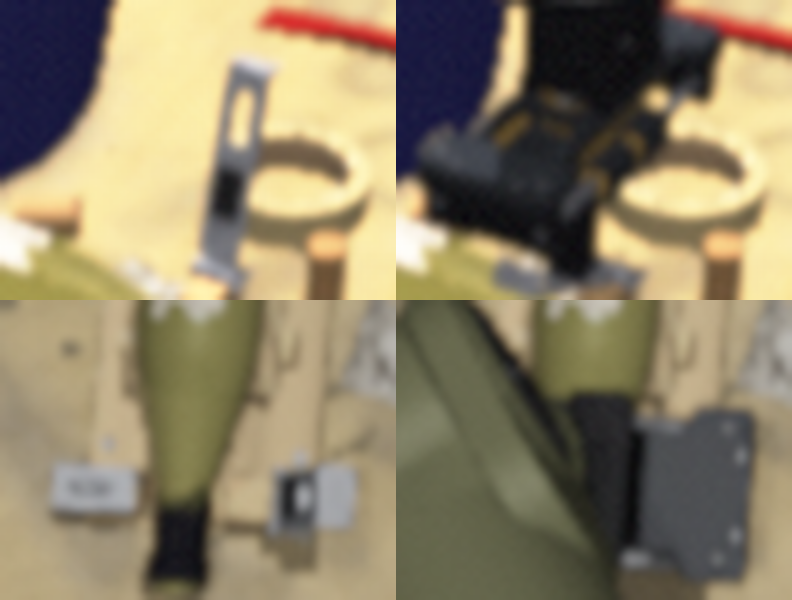

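Request:
jog_arm([
  {"tx":0,"ty":0,"tz":-30,"wx":0,"wy":0,"wz":0,"gripper":0},
  {"tx":0,"ty":0,"tz":-60,"wx":0,"wy":0,"wz":0,"gripper":0},
  {"tx":0,"ty":0,"tz":-90,"wx":0,"wy":0,"wz":0,"gripper":0},
  {"tx":0,"ty":0,"tz":-110,"wx":0,"wy":0,"wz":0,"gripper":0},
  {"tx":0,"ty":0,"tz":-110,"wx":0,"wy":0,"wz":0,"gripper":0},
])

```text
time: 6.73
position: [0.4891, 0.2967, 0.1888]
tool_rot: [0.117, 3.132, 0.009]
ft_force: [0.5, 0.0, 0.8]
grip_width: 0.002
grip_force: 0.0
```

```bash
python3 - <<'E'
from h import *
sc=vision.get_image("scene")
print(ctrl.get_state()["position"],proj(sc,ctrl.get_state()["position"]))
print([(np.round(d["bbox"]).tolist(),round(d["conf"],2)) for d in vision.spot_in("scene","neck_hasp")[:2]])
cv2.imwrite("pics/s4.png",cv2.resize(sc["color"][185:275,210:310],None,fx=6,fy=6,interpolation=cv2.INTER_CUBIC))
E
```

```text
[0.48801121 0.2961002  0.18620746] (np.float64(274.0337735299585), np.float64(218.9247020684541))
[]
```

View pics/s4.png

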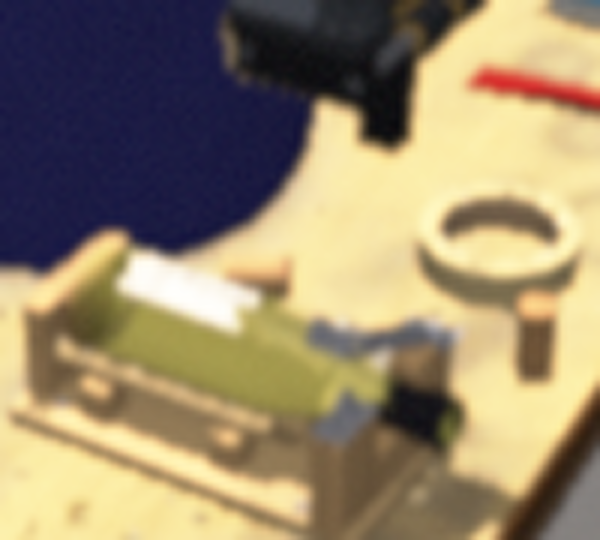

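The hasp is part-way down at about 30°: hinge at crop (440,335), tip at (320,330). The fingertip shows at (385,148), about 9 px above where the reported TCP projects, so the closed fingers end well above it. I'll work out that offset.

```bash
python3 - <<'E'
from h import *
sc=vision.get_image("scene")
p=ctrl.get_state()["position"]
for dz in(0,.01,.02,.025,.03,.035):print(dz,np.round(proj(sc,p+[0,0,dz]),1))
for th in(.2,.35,.5,.65):
    print(th,np.round(proj(sc,np.array([.4824,.2446,.079])+R.from_euler("z",-.075).apply([0,.119*np.cos(th),.119*np.sin(th)])),1))
E
```

```text
0 [274.7 219.8]
0.01 [274.8 217.1]
0.02 [274.9 214.3]
0.025 [274.9 212.9]
0.03 [275.  211.5]
0.035 [275.  210.1]
0.2 [263.5 252.2]
0.35 [264.4 246.8]
0.5 [265.7 241.2]
0.65 [267.3 235.5]
```

Request:
jog_arm([
  {"tx":4,"ty":-5,"tz":30,"wx":0,"wy":0,"wz":0,"gripper":0},
  {"tx":4,"ty":-5,"tz":60,"wx":0,"wy":0,"wz":0,"gripper":0},
  {"tx":4,"ty":-5,"tz":85,"wx":0,"wy":0,"wz":0,"gripper":0},
  {"tx":4,"ty":-5,"tz":105,"wx":0,"wy":0,"wz":0,"gripper":0},
  {"tx":4,"ty":-5,"tz":110,"wx":0,"wy":0,"wz":0,"gripper":0},
])

```text
time: 7.3
position: [0.4784, 0.288, 0.0679]
tool_rot: [-0.117, -3.132, 0.009]
ft_force: [-0.7, -0.1, 0.2]
grip_width: 0.008
grip_force: 0.3
```

Request:
jog_arm([
  {"tx":0,"ty":0,"tz":3,"wx":0,"wy":0,"wz":0,"gripper":0},
  {"tx":0,"ty":0,"tz":6,"wx":0,"wy":0,"wz":0,"gripper":0},
  {"tx":0,"ty":0,"tz":9,"wx":0,"wy":0,"wz":0,"gripper":0},
  {"tx":0,"ty":0,"tz":12,"wx":0,"wy":0,"wz":0,"gripper":0},
  {"tx":0,"ty":0,"tz":14,"wx":0,"wy":0,"wz":0,"gripper":0},
])

```text
time: 7.72
position: [0.4828, 0.2911, 0.0601]
tool_rot: [0.117, 3.138, 0.002]
ft_force: [0.1, 0.8, 0.3]
grip_width: 0.006
grip_force: 0.3
```

Request:
jog_arm([
  {"tx":0,"ty":1,"tz":2,"wx":0,"wy":0,"wz":0,"gripper":0},
  {"tx":0,"ty":1,"tz":4,"wx":0,"wy":0,"wz":0,"gripper":0},
  {"tx":0,"ty":1,"tz":6,"wx":0,"wy":0,"wz":0,"gripper":0},
  {"tx":0,"ty":1,"tz":8,"wx":0,"wy":0,"wz":0,"gripper":0},
  {"tx":0,"ty":1,"tz":8,"wx":0,"wy":0,"wz":0,"gripper":0},
])

```text
time: 8.13
position: [0.482, 0.2913, 0.051]
tool_rot: [-0.117, -3.139, 0.0]
ft_force: [0.0, -0.2, -0.0]
grip_width: 0.006
grip_force: 0.0
```

Request:
jog_arm([
  {"tx":0,"ty":0,"tz":1,"wx":0,"wy":0,"wz":0,"gripper":0},
  {"tx":0,"ty":0,"tz":2,"wx":0,"wy":0,"wz":0,"gripper":0},
  {"tx":0,"ty":0,"tz":3,"wx":0,"wy":0,"wz":0,"gripper":0},
  {"tx":0,"ty":0,"tz":4,"wx":0,"wy":0,"wz":0,"gripper":0},
  {"tx":0,"ty":0,"tz":4,"wx":0,"wy":0,"wz":0,"gripper":0},
])

```text
time: 8.55
position: [0.4821, 0.2914, 0.0472]
tool_rot: [-0.117, -3.139, 0.0]
ft_force: [-0.6, 0.1, 0.5]
grip_width: 0.001
grip_force: 0.1
```

Request:
jog_arm([
  {"tx":0,"ty":0,"tz":1,"wx":0,"wy":0,"wz":0,"gripper":0},
  {"tx":0,"ty":0,"tz":2,"wx":0,"wy":0,"wz":0,"gripper":0},
  {"tx":0,"ty":0,"tz":3,"wx":0,"wy":0,"wz":0,"gripper":0},
  {"tx":0,"ty":0,"tz":3,"wx":0,"wy":0,"wz":0,"gripper":0},
  {"tx":0,"ty":0,"tz":3,"wx":0,"wy":0,"wz":0,"gripper":0},
])

```text
time: 8.97
position: [0.4823, 0.2915, 0.0452]
tool_rot: [0.118, 3.139, 0.001]
ft_force: [-1.4, -0.9, 5.6]
grip_width: 0.006
grip_force: 2.8
```

```bash
python3 - <<'E'
from h import *
print(ctrl.get_state()["position"],ctrl.get_state()["ft_force"])
sc=vision.get_image("scene");cv2.imwrite("pics/s5.png",cv2.resize(sc["color"][185:275,210:310],None,fx=6,fy=6,interpolation=cv2.INTER_CUBIC))
print([(np.round(d["bbox"]).tolist(),round(d["conf"],2)) for d in vision.spot_in("scene","neck_hasp")[:2]],[(np.round(d["bbox"]).tolist(),round(d["conf"],2)) for d in vision.spot_in("scene","hasp_tab")[:2]])
E
```

```text
[0.48227052 0.29146374 0.04522234] [-1.44553637 -0.91804289  5.59401187]
[([262.0, 241.0, 283.0, 260.0], 0.64)] [([257.0, 238.0, 284.0, 258.0], 0.59), ([292.0, 150.0, 301.0, 182.0], 0.54)]
```

Request:
jog_arm([
  {"tx":0,"ty":0,"tz":1,"wx":0,"wy":0,"wz":0,"gripper":0},
  {"tx":0,"ty":0,"tz":2,"wx":0,"wy":0,"wz":0,"gripper":0},
  {"tx":0,"ty":0,"tz":2,"wx":0,"wy":0,"wz":0,"gripper":0},
  {"tx":0,"ty":0,"tz":2,"wx":0,"wy":0,"wz":0,"gripper":0},
  {"tx":0,"ty":0,"tz":2,"wx":0,"wy":0,"wz":0,"gripper":0},
])

```text
time: 9.53
position: [0.4823, 0.2915, 0.0451]
tool_rot: [-0.118, -3.139, -0.001]
ft_force: [-6.9, -3.6, 16.1]
grip_width: 0.008
grip_force: 8.2
```

Request:
jog_arm([
  {"tx":0,"ty":0,"tz":-30,"wx":0,"wy":0,"wz":0,"gripper":0},
  {"tx":0,"ty":0,"tz":-70,"wx":0,"wy":0,"wz":0,"gripper":0},
  {"tx":0,"ty":0,"tz":-110,"wx":0,"wy":0,"wz":0,"gripper":0},
  {"tx":0,"ty":0,"tz":-150,"wx":0,"wy":0,"wz":0,"gripper":0},
  {"tx":0,"ty":0,"tz":-150,"wx":0,"wy":0,"wz":0,"gripper":0},
])

```text
time: 9.95
position: [0.4865, 0.2938, 0.2014]
tool_rot: [0.118, 3.128, 0.014]
ft_force: [1.2, 1.0, -0.1]
grip_width: 0.006
grip_force: 0.0
```

```bash
python3 - <<'E'
from h import *
print(ctrl.get_state()["position"],rel([.532,-.1465,.2],down(-.02)))
sc=vision.get_image("scene");cv2.imwrite("pics/s6.png",cv2.resize(sc["color"][185:275,210:310],None,fx=6,fy=6,interpolation=cv2.INTER_CUBIC))
print([(np.round(d["bbox"]).tolist(),round(d["conf"],2)) for d in vision.spot_in("scene","neck_hasp")[:2]],[(np.round(d["bbox"]).tolist(),round(d["conf"],2)) for d in vision.spot_in("scene","hasp_tab")[:2]])
E
```

```text
[0.48651936 0.29381695 0.20142921] (array([ -78.4, -435.7,   -1.9]), array([ 0.009,  0.011, -0.055]))
[([257.0, 240.0, 284.0, 260.0], 0.59)] [([257.0, 237.0, 283.0, 260.0], 0.66)]
```

View pics/s6.png

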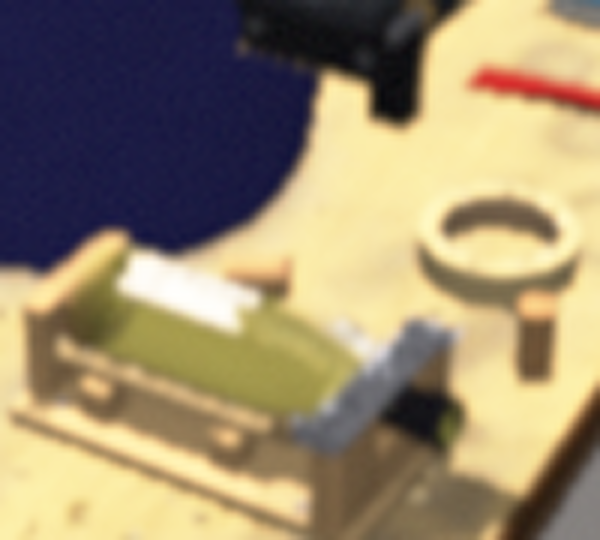

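The hasp is closed: the strap runs from the hinge at crop (440,335) to the staple at (320,430). Now to the scraper.

Request:
jog_arm([
  {"tx":-7,"ty":-40,"tz":0,"wx":0,"wy":0,"wz":0,"gripper":0.75},
  {"tx":-14,"ty":-80,"tz":0,"wx":0,"wy":0,"wz":0,"gripper":0.75},
  {"tx":-21,"ty":-120,"tz":0,"wx":0,"wy":0,"wz":0,"gripper":0.75},
  {"tx":-28,"ty":-160,"tz":0,"wx":0,"wy":0,"wz":0,"gripper":0.75},
  {"tx":-35,"ty":-200,"tz":0,"wx":0,"wy":0,"wz":0,"gripper":0.75},
])

```text
time: 10.52
position: [0.5006, 0.0872, 0.1901]
tool_rot: [-0.117, -3.136, 0.002]
ft_force: [0.9, 0.2, 0.7]
grip_width: 0.296
grip_force: 0.0
```

Request:
jog_arm([
  {"tx":-7,"ty":-40,"tz":0,"wx":0,"wy":0,"wz":0,"gripper":0.75},
  {"tx":-14,"ty":-80,"tz":0,"wx":0,"wy":0,"wz":-0.02,"gripper":0.75},
  {"tx":-21,"ty":-120,"tz":0,"wx":0,"wy":0,"wz":-0.05,"gripper":0.75},
  {"tx":-28,"ty":-160,"tz":0,"wx":0,"wy":0,"wz":-0.055,"gripper":0.75},
  {"tx":-35,"ty":-200,"tz":0,"wx":0,"wy":0,"wz":-0.055,"gripper":0.75},
])

```text
time: 10.93
position: [0.5206, -0.1144, 0.1904]
tool_rot: [-0.03, -3.138, -0.0]
ft_force: [0.3, 0.2, -0.2]
grip_width: 0.678
grip_force: 0.0
```

Request:
jog_arm([
  {"tx":-8,"ty":-36,"tz":20,"wx":0,"wy":0,"wz":0,"gripper":0.75},
  {"tx":-8,"ty":-36,"tz":50,"wx":0,"wy":0,"wz":0,"gripper":0.75},
  {"tx":-8,"ty":-36,"tz":80,"wx":0,"wy":0,"wz":0,"gripper":0.75},
  {"tx":-8,"ty":-36,"tz":100,"wx":0,"wy":0,"wz":0,"gripper":0.75},
  {"tx":-8,"ty":-36,"tz":100,"wx":0,"wy":0,"wz":0,"gripper":0.75},
])

```text
time: 11.35
position: [0.524, -0.148, 0.0859]
tool_rot: [-0.032, -3.129, -0.001]
ft_force: [-1.7, 0.0, -1.1]
grip_width: 0.749
grip_force: 0.0
```

```bash
python3 - <<'E'
from h import *
s=ctrl.get_state();p=s["position"];print(p,s["grip_width"],rel([.532,-.1465,.04],down(-.02)))
sc=vision.get_image("scene");t=vision.get_image("top")
R0=R.from_rotvec(s["tool_rot"])
for w in(.033,-.033,.048,-.048):
    for dz in(0,-.035): print(w,dz,np.round(proj(sc,p+R0.apply([0,w,dz])),1))
up=lambda i,x,y,w,h,f:cv2.resize(i[y:y+h,x:x+w],(int(w*f),int(h*f)),interpolation=cv2.INTER_CUBIC)
u,v=map(int,proj(sc,p));ut,vt=map(int,proj(t,p));print(u,v,ut,vt)
cv2.imwrite("pics/s7.png",np.hstack([up(sc["color"],u-40,v-50,80,90,5),up(t["color"],ut-40,vt-45,80,90,5)]))
print([(np.round(d["bbox"]).tolist(),round(d["conf"],2)) for d in vision.spot_in("scene","scraper")[:2]])
E
```

```text
[ 0.5239841  -0.1480417   0.08588517] 0.7493260317235408 (array([-8.5,  1.7, 45.8]), array([ 0.   , -0.012, -0.001]))
0.033 0 [308.6 187.6]
0.033 -0.035 [309.1 179.7]
-0.033 0 [314.7 180.8]
-0.033 -0.035 [315.2 173. ]
0.048 0 [307.2 189.3]
0.048 -0.035 [307.6 181.3]
-0.048 0 [316.  179.3]
-0.048 -0.035 [316.6 171.6]
311 184 357 231
[([289.0, 197.0, 330.0, 210.0], 0.77)]
```

View pics/s7.png

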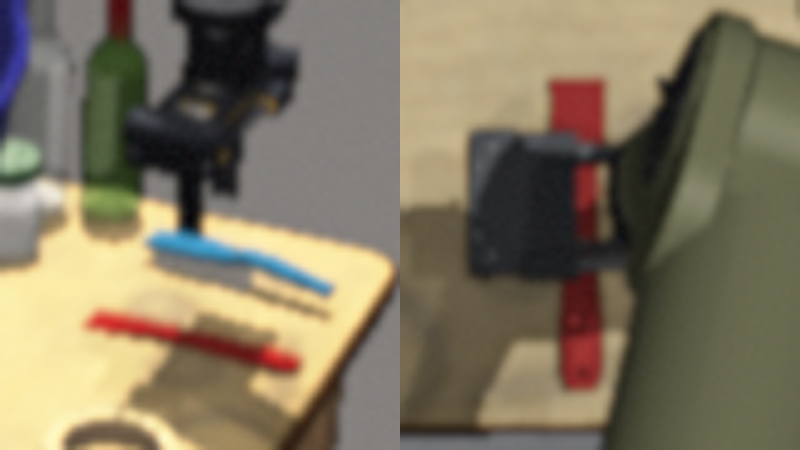

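The scene crop shows both fingertips about 33 mm above the projected TCP, so the offset is there with the gripper open too. They straddle the red scraper correctly in y. I'll go down watching the force.

Request:
jog_arm([
  {"tx":-8,"ty":1,"tz":30,"wx":0,"wy":0,"wz":0,"gripper":0.75},
  {"tx":-8,"ty":1,"tz":60,"wx":0,"wy":0,"wz":0,"gripper":0.75},
  {"tx":-8,"ty":1,"tz":85,"wx":0,"wy":0,"wz":0,"gripper":0.75},
  {"tx":-8,"ty":1,"tz":104,"wx":0,"wy":0,"wz":0,"gripper":0.75},
  {"tx":-8,"ty":1,"tz":104,"wx":0,"wy":0,"wz":0,"gripper":0.75},
])

```text
time: 11.92
position: [0.5355, -0.147, -0.0139]
tool_rot: [-0.03, -3.137, -0.001]
ft_force: [-0.4, 0.9, -0.1]
grip_width: 0.748
grip_force: 0.0
```

```bash
python3 - <<'E'
from h import *
s=ctrl.get_state();print(s["position"],s["ft_force"],rel([.532,-.1465,-.032],down(-.02)))
E
```

```text
[ 0.53552267 -0.14704477 -0.01386348] [-0.44750234  0.93782915 -0.05037242] (array([ 3.5,  0.5, 18.2]), array([ 0.   , -0.004,  0.001]))
```

Request:
jog_arm([
  {"tx":3,"ty":0,"tz":6,"wx":0,"wy":0,"wz":0,"gripper":0.75},
  {"tx":3,"ty":0,"tz":11,"wx":0,"wy":0,"wz":0,"gripper":0.75},
  {"tx":3,"ty":0,"tz":15,"wx":0,"wy":0,"wz":0,"gripper":0.75},
  {"tx":3,"ty":0,"tz":17,"wx":0,"wy":0,"wz":0,"gripper":0.75},
  {"tx":3,"ty":0,"tz":18,"wx":0,"wy":0,"wz":0,"gripper":0.75},
])

```text
time: 12.33
position: [0.535, -0.1479, -0.0291]
tool_rot: [0.031, 3.14, 0.0]
ft_force: [0.6, 0.7, 0.1]
grip_width: 0.75
grip_force: 0.0
```

Request:
jog_arm([
  {"tx":2,"ty":0,"tz":1,"wx":0,"wy":0,"wz":0,"gripper":0.75},
  {"tx":2,"ty":0,"tz":2,"wx":0,"wy":0,"wz":0,"gripper":0.75},
  {"tx":2,"ty":0,"tz":2,"wx":0,"wy":0,"wz":0,"gripper":0.75},
  {"tx":2,"ty":0,"tz":2,"wx":0,"wy":0,"wz":0,"gripper":0.75},
  {"tx":2,"ty":0,"tz":2,"wx":0,"wy":0,"wz":0,"gripper":0.75},
])

```text
time: 12.75
position: [0.5326, -0.1479, -0.0315]
tool_rot: [0.031, 3.141, 0.0]
ft_force: [0.3, -0.2, 0.3]
grip_width: 0.751
grip_force: 0.0
```

Request:
jog_arm([
  {"tx":0,"ty":0,"tz":0.5,"wx":0,"wy":0,"wz":0,"gripper":0},
  {"tx":0,"ty":0,"tz":0.5,"wx":0,"wy":0,"wz":0,"gripper":0},
  {"tx":0,"ty":0,"tz":0.5,"wx":0,"wy":0,"wz":0,"gripper":0},
  {"tx":0,"ty":0,"tz":0.5,"wx":0,"wy":0,"wz":0,"gripper":0},
  {"tx":0,"ty":0,"tz":0.5,"wx":0,"wy":0,"wz":0,"gripper":0},
], grip_force=50)

```text
time: 13.17
position: [0.5324, -0.1479, -0.0322]
tool_rot: [0.031, 3.141, 0.0]
ft_force: [0.0, 0.4, 1.3]
grip_width: 0.456
grip_force: 0.0
```

Request:
jog_arm([
  {"tx":0,"ty":0,"tz":0,"wx":0,"wy":0,"wz":0,"gripper":0},
  {"tx":0,"ty":0,"tz":0,"wx":0,"wy":0,"wz":0,"gripper":0},
  {"tx":0,"ty":0,"tz":0,"wx":0,"wy":0,"wz":0,"gripper":0},
  {"tx":0,"ty":0,"tz":0,"wx":0,"wy":0,"wz":0,"gripper":0},
  {"tx":0,"ty":0,"tz":0,"wx":0,"wy":0,"wz":0,"gripper":0},
])

```text
time: 13.58
position: [0.5324, -0.1478, -0.0322]
tool_rot: [0.031, 3.141, 0.0]
ft_force: [-0.5, -0.6, -0.1]
grip_width: 0.33
grip_force: 50.0
```

Request:
jog_arm([
  {"tx":0,"ty":0,"tz":-20,"wx":0,"wy":0,"wz":0,"gripper":0},
  {"tx":0,"ty":0,"tz":-60,"wx":0,"wy":0,"wz":0,"gripper":0},
  {"tx":10,"ty":0,"tz":-100,"wx":0,"wy":0,"wz":0,"gripper":0},
  {"tx":20,"ty":0,"tz":-140,"wx":0,"wy":0,"wz":0,"gripper":0},
  {"tx":30,"ty":0,"tz":-180,"wx":0,"wy":0,"wz":0,"gripper":0},
])

```text
time: 14.0
position: [0.5015, -0.1476, 0.1494]
tool_rot: [-0.032, -3.141, 0.0]
ft_force: [1.2, 0.3, -0.6]
grip_width: 0.328
grip_force: 50.0
```

```bash
python3 - <<'E'
from h import *
s=ctrl.get_state();print(s["position"],s["grip_width"],rel([.46,.29,.19],down(-.07)))
E
```

```text
[ 0.50152739 -0.14762268  0.14944447] 0.32800247431675084 (array([ 50.5, 436.7, -40.7]), array([-0.  , -0.  ,  0.05]))
```

Request:
jog_arm([
  {"tx":4,"ty":38,"tz":-10,"wx":0,"wy":0,"wz":0,"gripper":0},
  {"tx":8,"ty":77,"tz":-20,"wx":0,"wy":0,"wz":0,"gripper":0},
  {"tx":12,"ty":116,"tz":-30,"wx":0,"wy":0,"wz":0,"gripper":0},
  {"tx":16,"ty":156,"tz":-34,"wx":0,"wy":0,"wz":0,"gripper":0},
  {"tx":20,"ty":196,"tz":-34,"wx":0,"wy":0,"wz":0,"gripper":0},
])

```text
time: 14.42
position: [0.4866, 0.0508, 0.1835]
tool_rot: [0.032, 3.138, 0.002]
ft_force: [1.2, -0.2, 0.2]
grip_width: 0.327
grip_force: 50.0
```

Request:
jog_arm([
  {"tx":4,"ty":40,"tz":0,"wx":0,"wy":0,"wz":0,"gripper":0},
  {"tx":8,"ty":80,"tz":0,"wx":0,"wy":0,"wz":0,"gripper":0},
  {"tx":12,"ty":120,"tz":0,"wx":0,"wy":0,"wz":0,"gripper":0},
  {"tx":16,"ty":160,"tz":0,"wx":0,"wy":0,"wz":0,"gripper":0},
  {"tx":20,"ty":200,"tz":0,"wx":0,"wy":0,"wz":0.05,"gripper":0},
])

```text
time: 14.83
position: [0.4697, 0.2511, 0.182]
tool_rot: [0.11, 3.139, 0.001]
ft_force: [0.6, 0.3, -0.8]
grip_width: 0.326
grip_force: 50.0
```

```bash
cat >> h.py <<'E'
TB=down(-.02).inv().apply(np.array([.6178,-.148,.0])-[.5324,-.1478,-.0322])  # blade edge in (reported) tool frame
LAB=np.array([.5697,.2855,.093])
def rt(pitch=.5236,yaw=-.07): return R.from_euler("z",yaw)*R.from_euler("y",pitch)*down(0)
def blade(s=None):
    s=s or ctrl.get_state();return s["position"]+R.from_rotvec(s["tool_rot"]).apply(TB)
def goal(off,pitch=.5236,yaw=-.07): return LAB+np.array(off)-rt(pitch,yaw).apply(TB),rt(pitch,yaw)
E
python3 - <<'E'
from h import *
s=ctrl.get_state();print(s["position"],s["grip_width"],TB,blade(),goal([-.02,0,.06])[0],rel(*goal([-.02,0,.06])))
E
```

```text
[0.4697318  0.25113867 0.18195893] 0.3258782183557298 [-0.08538692  0.00150793 -0.0322    ] [0.5550053  0.24663118 0.2141793 ] [0.45976783 0.29029393 0.16780755] (array([12.7, 38.4, 14.2]), array([ 0.   ,  0.524, -0.   ]))
```

Request:
jog_arm([
  {"tx":5,"ty":15,"tz":0,"wx":0,"wy":0.12,"wz":0,"gripper":0},
  {"tx":10,"ty":30,"tz":0,"wx":0,"wy":0.24,"wz":0,"gripper":0},
  {"tx":12,"ty":37,"tz":5,"wx":0,"wy":0.36,"wz":0,"gripper":0},
  {"tx":12.7,"ty":38.4,"tz":10,"wx":0,"wy":0.48,"wz":0,"gripper":0},
  {"tx":12.7,"ty":38.4,"tz":14,"wx":0,"wy":0.524,"wz":0,"gripper":0},
])

```text
time: 15.25
position: [0.4614, 0.2877, 0.164]
tool_rot: [-0.094, -2.609, -0.02]
ft_force: [-0.6, -1.3, -1.6]
grip_width: 0.329
grip_force: 50.0
```

```bash
cat > look.py <<'E'
from h import *
import sys
s=ctrl.get_state();b=blade(s);print("pos",s["position"].round(4),"ft",s["ft_force"].round(1),"grip",s["grip_force"],"q",s["joint_positions"].round(2));print("blade",b.round(4),"rel",rel(*goal([0,0,.015])))
Rw=R.from_rotvec(s["tool_rot"]);out=[]
for c in("scene","top"):
    im=vision.get_image(c);h=cv2.cvtColor(im["color"],cv2.COLOR_BGR2HSV)
    m=((h[...,0]<8)|(h[...,0]>172))&(h[...,1]>130)&(h[...,2]>50)
    uv=np.array(proj(im,b));
    n,l,st,ce=cv2.connectedComponentsWithStats(m.astype(np.uint8))
    print(c,"pred",uv.round(1),"corners",[np.round(proj(im,b+Rw.apply([0,e,0])),1).tolist() for e in(.0175,-.0175)],"label",np.round(proj(im,LAB),1))
    for i in range(1,n):
        if st[i,4]>8 and np.hypot(*(ce[i]-uv))<70:
            ys,xs=np.where(l==i);ptsz=np.c_[xs,ys]
            print("  comp",st[i].tolist(),"low",ptsz[ys.argmax()],"left",ptsz[xs.argmin()],"right",ptsz[xs.argmax()],"top",ptsz[ys.argmin()])
    u,v=map(int,uv);out.append(cv2.resize(im["color"][v-50:v+30,u-40:u+40],None,fx=5,fy=5,interpolation=cv2.INTER_CUBIC))
cv2.imwrite("pics/"+sys.argv[1],np.hstack(out))
E
python3 look.py l1.png
```

```text
pos [0.4614 0.2877 0.164 ] ft [-0.6 -1.3 -1.6] grip 49.96162386161018 q [-0.64  0.52  0.31  1.36 -0.36  1.78  1.18]
blade [0.5512 0.2827 0.1485] rel (array([-36.5,   4.1,  26.4]), array([-0.003, -0.008, -0.003]))
scene pred [257.4 222. ] corners [[254.5, 224.7], [260.2, 219.4]] label [251.9 235.4]
  comp [276, 208, 28, 9, 84] low [277 216] left [276 215] right [303 209] top [300 208]
  comp [264, 216, 7, 4, 9] low [264 219] left [264 219] right [270 216] top [270 216]
top pred [199.8 221.6] corners [[193.2, 221.3], [206.3, 222.0]] label [201.6 216.8]
  comp [187, 264, 7, 17, 75] low [188 280] left [187 273] right [193 276] top [189 264]
```

View pics/l1.png

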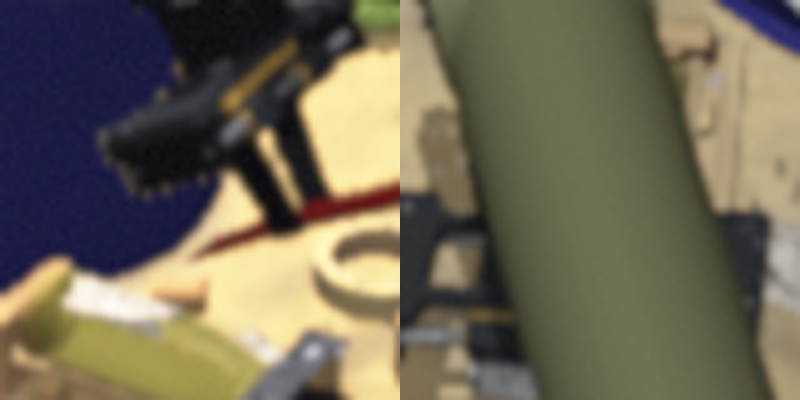

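The scene crop shows the scraper held by the handle at about 30°. Its blade corner is near pixel (255,223) against a prediction of (254.5,224.7), and the label edge near (251,236) also matches. The prediction is good, so I'll go to 15 mm above the label edge.

Request:
jog_arm([
  {"tx":-10,"ty":1,"tz":7,"wx":0,"wy":0,"wz":0,"gripper":0},
  {"tx":-20,"ty":2,"tz":14,"wx":0,"wy":0,"wz":0,"gripper":0},
  {"tx":-30,"ty":3,"tz":20,"wx":0,"wy":0,"wz":0,"gripper":0},
  {"tx":-36,"ty":3,"tz":25,"wx":0,"wy":0,"wz":0,"gripper":0},
  {"tx":-36,"ty":3,"tz":25,"wx":0,"wy":0,"wz":0,"gripper":0},
])

```text
time: 15.77
position: [0.4785, 0.2901, 0.1267]
tool_rot: [-0.091, -2.615, -0.023]
ft_force: [0.3, 0.0, -0.1]
grip_width: 0.327
grip_force: 50.0
```

```bash
python3 look.py l2.png; python3 - <<'E'
from h import *
print(rel(*goal([0,0,.003])))
E
```

```text
pos [0.4785 0.2901 0.1267] ft [ 0.3  0.  -0.1] grip 49.962060295867445 q [-0.63  0.58  0.31  1.35 -0.36  1.73  1.21]
blade [0.5684 0.2853 0.1118] rel (array([-3.1,  0.3,  2.7]), array([-0.001, -0.002, -0.   ]))
scene pred [252.2 230.7] corners [[249.4, 233.3], [255.0, 228.0]] label [251.9 235.4]
  comp [270, 218, 28, 8, 94] low [271 225] left [270 224] right [297 219] top [293 218]
  comp [253, 226, 12, 6, 17] low [253 231] left [253 231] right [264 226] top [263 226]
top pred [200.7 216.6] corners [[194.3, 216.3], [207.1, 217.0]] label [201.6 216.8]
  comp [188, 261, 6, 13, 44] low [189 273] left [188 269] right [193 273] top [189 261]
(array([-9.7, -0.1, 14.7]), array([-0.   , -0.001,  0.001]))
```

Request:
jog_arm([
  {"tx":-3,"ty":0,"tz":4,"wx":0,"wy":0,"wz":0,"gripper":0},
  {"tx":-6,"ty":0,"tz":9,"wx":0,"wy":0,"wz":0,"gripper":0},
  {"tx":-8,"ty":0,"tz":12,"wx":0,"wy":0,"wz":0,"gripper":0},
  {"tx":-9,"ty":0,"tz":13.5,"wx":0,"wy":0,"wz":0,"gripper":0},
  {"tx":-9,"ty":0,"tz":13.5,"wx":0,"wy":0,"wz":0,"gripper":0},
])

```text
time: 16.28
position: [0.4798, 0.2901, 0.1114]
tool_rot: [-0.091, -2.615, -0.024]
ft_force: [-0.4, 0.4, -0.2]
grip_width: 0.325
grip_force: 50.0
```

Request:
jog_arm([
  {"tx":-0.5,"ty":0,"tz":0.8,"wx":0,"wy":0,"wz":0,"gripper":0},
  {"tx":-1,"ty":0,"tz":1.7,"wx":0,"wy":0,"wz":0,"gripper":0},
  {"tx":-1,"ty":0,"tz":1.7,"wx":0,"wy":0,"wz":0,"gripper":0},
  {"tx":-1,"ty":0,"tz":1.7,"wx":0,"wy":0,"wz":0,"gripper":0},
  {"tx":-1,"ty":0,"tz":1.7,"wx":0,"wy":0,"wz":0,"gripper":0},
])

```text
time: 16.7
position: [0.4802, 0.2902, 0.1102]
tool_rot: [-0.091, -2.616, -0.025]
ft_force: [0.8, -0.2, 1.0]
grip_width: 0.328
grip_force: 50.0
```

```bash
python3 look.py l3.png
```

```text
pos [0.4802 0.2902 0.1102] ft [ 0.8 -0.2  1. ] grip 49.96233253948901 q [-0.63  0.59  0.31  1.37 -0.37  1.7   1.21]
blade [0.5701 0.2855 0.0954] rel (array([  6.7,   0. , -10.7]), array([ 0., -0.,  0.]))
scene pred [251.7 234.7] corners [[248.9, 237.4], [254.5, 232.1]] label [251.9 235.4]
  comp [270, 222, 27, 8, 105] low [270 229] left [270 227] right [296 222] top [288 222]
  comp [252, 230, 13, 5, 19] low [252 234] left [252 234] right [264 230] top [263 230]
top pred [201.5 216.6] corners [[195.2, 216.2], [207.7, 216.9]] label [201.6 216.8]
  comp [189, 262, 5, 11, 33] low [190 272] left [189 268] right [193 271] top [190 262]
```

Request:
jog_arm([
  {"tx":-0.3,"ty":0,"tz":0.4,"wx":0,"wy":0,"wz":0,"gripper":0},
  {"tx":-0.5,"ty":0,"tz":0.9,"wx":0,"wy":0,"wz":0,"gripper":0},
  {"tx":-0.5,"ty":0,"tz":0.9,"wx":0,"wy":0,"wz":0,"gripper":0},
  {"tx":-0.5,"ty":0,"tz":0.9,"wx":0,"wy":0,"wz":0,"gripper":0},
  {"tx":-0.5,"ty":0,"tz":0.9,"wx":0,"wy":0,"wz":0,"gripper":0},
])

```text
time: 17.22
position: [0.4802, 0.2902, 0.109]
tool_rot: [-0.091, -2.616, -0.025]
ft_force: [-1.4, 0.1, -0.7]
grip_width: 0.325
grip_force: 50.0
```

Request:
jog_arm([
  {"tx":-0.3,"ty":0,"tz":0.4,"wx":0,"wy":0,"wz":0,"gripper":0},
  {"tx":-0.5,"ty":0,"tz":0.9,"wx":0,"wy":0,"wz":0,"gripper":0},
  {"tx":-0.5,"ty":0,"tz":0.9,"wx":0,"wy":0,"wz":0,"gripper":0},
  {"tx":-0.5,"ty":0,"tz":0.9,"wx":0,"wy":0,"wz":0,"gripper":0},
  {"tx":-0.5,"ty":0,"tz":0.9,"wx":0,"wy":0,"wz":0,"gripper":0},
])

```text
time: 17.63
position: [0.48, 0.2903, 0.1081]
tool_rot: [-0.091, -2.616, -0.025]
ft_force: [-0.8, 0.2, 0.4]
grip_width: 0.329
grip_force: 50.0
```

Request:
jog_arm([
  {"tx":-0.3,"ty":0,"tz":0.4,"wx":0,"wy":0,"wz":0,"gripper":0},
  {"tx":-0.5,"ty":0,"tz":0.9,"wx":0,"wy":0,"wz":0,"gripper":0},
  {"tx":-0.5,"ty":0,"tz":0.9,"wx":0,"wy":0,"wz":0,"gripper":0},
  {"tx":-0.5,"ty":0,"tz":0.9,"wx":0,"wy":0,"wz":0,"gripper":0},
  {"tx":-0.5,"ty":0,"tz":0.9,"wx":0,"wy":0,"wz":0,"gripper":0},
])

```text
time: 18.05
position: [0.48, 0.2903, 0.1071]
tool_rot: [-0.091, -2.616, -0.025]
ft_force: [-0.7, 0.6, 2.5]
grip_width: 0.324
grip_force: 50.0
```

```bash
python3 - <<'E'
from h import *
f=[];
for i in range(6):
    s=ctrl.get_state();vision.get_image("top");f.append(s["ft_force"])
print(np.mean(f,0),np.array(f)[:,2],blade())
E
```

```text
[-0.90246161  0.05650127  1.94008598] [2.46536356 1.91441162 1.97847801 0.8382301  1.3854378  3.05859482] [0.56999365 0.28552587 0.09217901]
```

Request:
jog_arm([
  {"tx":-0.3,"ty":0,"tz":0.5,"wx":0,"wy":0,"wz":0,"gripper":0},
  {"tx":-0.3,"ty":0,"tz":0.5,"wx":0,"wy":0,"wz":0,"gripper":0},
  {"tx":-0.3,"ty":0,"tz":0.5,"wx":0,"wy":0,"wz":0,"gripper":0},
  {"tx":-0.3,"ty":0,"tz":0.5,"wx":0,"wy":0,"wz":0,"gripper":0},
  {"tx":-0.3,"ty":0,"tz":0.5,"wx":0,"wy":0,"wz":0,"gripper":0},
])

```text
time: 18.77
position: [0.4801, 0.2903, 0.1064]
tool_rot: [-0.091, -2.616, -0.025]
ft_force: [-1.4, 1.4, 2.4]
grip_width: 0.329
grip_force: 50.0
```

```bash
python3 - <<'E'
from h import *
f=[];
for i in range(8):
    s=ctrl.get_state();vision.get_image("top");f.append(s["ft_force"])
print(np.mean(f,0),np.array(f)[:,2],blade())
E
python3 look.py l4.png
python3 - <<'E'
import cv2
cv2.imwrite("pics/l4b.png",cv2.imread("pics/l4.png")[:,:400])
E
```

```text
[-1.26385564  0.47665027  2.28852619] [2.44059957 3.0272432  2.43996752 1.37339463 2.39053243 2.07577691
 2.35966551 2.20102978] [0.57005223 0.28549657 0.09159394]
pos [0.4801 0.2903 0.1064] ft [-1.5 -0.2  2.4] grip 49.99459343421222 q [-0.63  0.59  0.3   1.37 -0.37  1.7   1.22]
blade [0.5701 0.2855 0.0916] rel (array([  8.5,   0. , -14. ]), array([ 0., -0.,  0.]))
scene pred [251.8 235.7] corners [[248.9, 238.4], [254.6, 233.1]] label [251.9 235.4]
  comp [270, 223, 27, 8, 107] low [270 230] left [270 228] right [296 223] top [294 223]
  comp [251, 231, 14, 5, 22] low [251 235] left [251 235] right [264 231] top [262 231]
top pred [201.6 216.7] corners [[195.4, 216.4], [207.9, 217.1]] label [201.6 216.8]
  comp [190, 263, 4, 11, 31] low [192 273] left [190 263] right [193 271] top [190 263]
```

View pics/l4b.png

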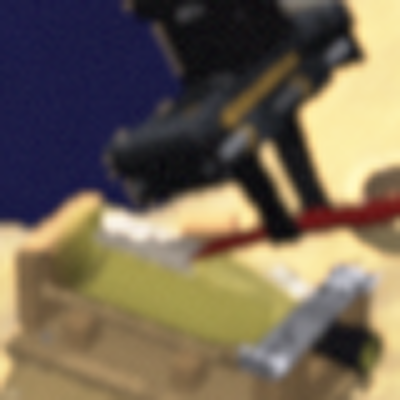

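The last picture shows the blade on the label's neck-side edge near crop (190,252), the handle rising over the closed hasp. Force is steady at about 2.6 N, so I'm handing in.

```bash
python3 -c "
from h import *
print(ctrl.close_job())"
```

```text
the job is handed in; nothing more can be done
None
```

I handed the job in with the hasp closed over its staple. The scraper is held by its handle at about 30°, its blade on the label's neck-side edge, pressing with about 2.6 N; no verdict was returned.

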